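Flip the ratchet and back out the printer's transit bolt

TASK

The ratchet on the 3D printer bed's transit bolt is still set to tighten: gently push its direction lever fully over to the loosening side, then swing the handle counter-clockwise (seen from above), pushing near its end, until the captive bolt comes up against its stop, and lean on it there for a moment with about 17 N at the grip, no more than 25 N. Never turn the bolt the tightening way, leave the lever set to loosen, do not disturb the print, the scraper or the spool, and finish clear of everything.

Things in the scene. Friction and masses are not known exactly. Their poses are not given: they have to be found in the camera images.
- bed: white printer bed carriage with a black build plate, 300 x 320 x 24 mm high, fixed to the bench. Origin: on the axis of the transit bolt, at bench level; the plate lies on its +x side, z up.
- ratchet_head (a point): centre of the flat top of the ratchet's round steel head (58 mm across, 21 mm thick), on the bolt axis, 83.5 mm above the bench. Axes are the ratchet's: z up, the handle points along -x; a counter-clockwise swing (loosening) moves the handle towards its own -y.
- ratchet_grip (a point): point on the axis of the handle, 145 mm from the bolt axis, 73 mm above the bench, same axes as the head. The handle is a level round black rubber grip 26 mm in diameter, from 95 to 190 mm from the bolt axis, nothing of the bed beneath it; a steel neck 16 mm wide and 14 mm high joins it to the head.
- lever_tip (a point): point 30 mm from the bolt axis on the direction lever on top of the head, at half its height, 93 mm above the bench. The lever is an upright dark steel blade 6 mm thick and 16 mm high (85 to 101 mm above the bench) on a hub 20 mm across, 6 mm high; it pivots on the bolt axis, points towards the handle and ends 35 mm from the axis. Axes: the lever's, blade along -x.
- lever (a joint): lever angle relative to the ratchet, rad, counter-clockwise seen from above positive, 0 along the handle. -0.6 = tightening (as found, blade on the ratchet's +y side); +0.6 = loosening (blade on the -y side, to which the handle then swings). It stays where left, needs 2 to 4 N at the tip (up to 8 half-way), ends on hard stops; press it no harder than 15 N. Part-way over the ratchet may slip.
- bolt (a joint): turn of the captive hex bolt, rad, counter-clockwise (loosening) positive. Found between 0 and 0.22; a hard stop between 0.9 and 1.3 ends its travel. It stays where it is left.
- print: finished grey 3D print standing loose on the build plate, a cone 125 mm high with a side arm; origin: centre of its 55 x 60 mm foot. Leave it.
- scraper: black-handled scraper 190 mm long lying on the bench; origin: on its underside, handle along -x. Leave it.
- spool: small filament spool lying flat on the bench, 120 mm across, 38 mm high; origin: centre of its underside. Leave it.
- ratchet (a joint): angle of the ratchet about the bolt axis, rad, counter-clockwise positive, 0 when the handle points along the bed's -x. It slips with light clicks one way; the other way it takes up a play of up to 0.5 rad, then turns the bolt, which is stiff: about 1 N m, 7 N at the grip point, far more near the head. At the stop it gives a few mm per 10 N. Load it with at most 25 N there.
Things that resemble listed ones, but are neither listed nor needed, are in the scene too. What is shaped like the print but green is not meant.

How it is judged (in metres and radians):
On the way, in this order (a step that is already met when the one before it is completed fails the run):
1. the direction lever is fully over on the loosening side, the bolt not yet turned (value of joint lever above 0.52 rad and value of joint bolt below 0.32 rad), for 0.2 s.
2. the bolt is backed out and leaned against its stop with at least about 10 N at the handle's grip point, the lever still set to loosen (value of joint bolt above 1.05 rad and value of joint lever above 0.5 rad and contact force between bolt and ratchet above 85 N), for 0.2 s.
At the end, for the whole second after the job is handed in: The bolt rests against its loosening stop (within 0.05 rad), the direction lever is on the loosening side (above 0.5 rad), the print stands within 20 mm of its place and the scraper and spool lie within 30 mm of theirs (value of joint bolt above 1.05 rad and value of joint lever above 0.5 rad and velocity of joint bolt below 0.05 rad/s and angle between print's own z axis and vertical below 0.1 rad and distance of print from where it was at the start of the episode below 0.02 m and distance of each of scraper, spool from where it was at the start of the episode below 0.03 m); the robot touches nothing.
It fails at once if the direction lever is pressed or squeezed harder than 15 N (contact force between lever and the fingers above 15 N).
It fails at once if the bolt is loaded, either way, with more than about 25 N at the handle's grip point (3.7 N m) (contact force between bolt and ratchet above 240 N).
It fails at once if the bolt is turned the tightening way (value of joint bolt below -0.06 rad).
It fails at once if the print is tipped or pushed away (angle between print's own z axis and vertical above 0.3 rad or distance of print from where it was at the start of the episode above 0.03 m).
It also fails if it takes over 70 s, if anything falls off the work surface, if the arm or the gripper's body presses on something with over 40 N, if the wrist force passes 120 N, or if a joint passes its speed limit or range.

ROBOT

A 7-joint arm with a two-finger parallel gripper is mounted at the origin on the work surface. World frame = base frame: x ahead of the robot, y to its left, z up, the work surface at z = 0. Lengths are in mm, angles in rad, forces in N, time in s.
With the tool pointing down it reaches from about 425 to 1025 mm from the base axis. Payload 3.6 kg.
Tool frame: the origin (TCP) lies midway between the tips of the shut fingers; the grasp point (between the pads) lies 19 mm behind it; z points along the fingers, y is the line along which they close (so a half turn about z gives the same grasp; the last joint's range is limited). The gripper opens to 85 mm and grips with 20 to 120 N. Pads are 22 mm wide; open, the fingers measure 114 mm over their backs; the gripper's body (76 mm by 85 mm) begins 54 mm behind the grasp point. The pads swing forward as they close: fully open they stand 13 mm farther back than shut.
Start: joints at [1.169, 0.591, 0.048, 1.609, -0.033, 0.943, -0.034], TCP at [219.65, -690.93, 231.302] pointing down, gripper open.
Joint ranges: [-2.69, 2.69], [-0.47, 2.24], [-1.27, 1.36], [0.19, 2.51], [-1.53, 4.68], [0.08, 2.07], [-3.09, 3.09]. Speed limits (rad/s): [2.57, 2.57, 3.14, 3.14, 3.14, 3.14, 3.14].

INTERFACE

Orientations are given as [roll, pitch, yaw] about the fixed x, y, z axes, in that order (R = Rz(yaw) Ry(pitch) Rx(roll)).
In Python, from plant import reach, movel, move_j, ungrasp, grab, pause, inverse_kinematics, snapshot, calibration, MotionError, finish_job, current_clock, current_qpos, current_dq, current_effort, current_ee_pos, current_orientation, current_force, current_ft_torque, current_gripper_width, current_finger_force gives the robot as it stands. The module is installed in compiled form; this text tells all that it offers. Calls block until the motion is done:
- reach(position, orientation): joint-space move of the TCP to a pose.
- movel(position, velocity=150, rotation=None, force_limit=None): straight line of the TCP; rotation=None keeps the orientation; velocity is the mean speed in mm/s. With force_limit (N) it stops when the force on the tool has changed by that much, and returns True; else False.
- move_j(angles): joint-space move.
- ungrasp() and grab(f_grip=None): open the fingers fully, or close them until they stop; f_grip is the grip in N (None keeps the last).
- pause(seconds).
- inverse_kinematics(position, orientation): joint angles nearest the present ones, or None.
- snapshot(name): name is "side" or "top" or "wrist"; returns the picture (384x512x3 uint8, red, green, blue); there is no depth.
- calibration(name): a dict with "K" (3x3 intrinsics, pixels), "k1" (the pictures are not rectified: a ray, as slopes to the right and down, at radius r is drawn at 1 + k1 r^2 times it, then the intrinsics apply), "eye" and "orientation" of the camera in the world. Camera axes: x right, y down, z forward; pixel columns grow to the right and rows downward; lengths in mm; the calibration is good to about 2 mm. A picture is of the moment at which its call begins: read the wrist's pose just before it. calibration takes no time and is no camera call; for the wrist camera it gives the pose at the moment of the call.
A pose or a line that the arm cannot do raises MotionError and nothing moves.
- finish_job(): hands the job in; it is judged then, once.
Readings, each from a call of its own:
- current_clock(): time.
- current_qpos(): joint angles.
- current_dq(): joint speeds.
- current_effort(): joint torques, N m.
- current_ee_pos(): TCP position.
- current_orientation(): TCP orientation.
- current_force(): force on the tool from outside, world axes, zero at the start.
- current_ft_torque(): the same for the moment, N m.
- current_gripper_width(): opening from 0.0 (shut) to 1.0 (fully open).
- current_finger_force(): force on a finger pad.
Only numpy, scipy, OpenCV 4.12 (cv2) and the standard library are available. Lean on these libraries where they do the work, as an engineer would, in place of code of your own. Each camera call takes 0.05 s, during which the arm holds its last target. There are 200 camera calls.

## Working session

There is one attempt and no reset: what is moved stays moved. The work goes in short steps, each a Python script; the robot and the scene stay as the last script left them, time stands still between calls to the robot, and variables do not carry over. Pictures are saved under pics/ and viewed, at most 10 in all, crops included, and the job is handed in when it is done.

```bash
mkdir -p pics
python3 - <<'E'
from plant import *
import cv2,numpy as np
for n in("side","top","wrist"):
    c=calibration(n); im=snapshot(n); cv2.imwrite(f"pics/{n}0.png",im[:,:,::-1]); print(n,{k:np.round(v,4).tolist() for k,v in c.items()})
a=[cv2.imread(f"pics/{n}0.png") for n in("side","top")]
cv2.imwrite("pics/w.png",cv2.resize(a[0],(800,600)))
cv2.imwrite("pics/t.png",cv2.resize(a[1],(800,600),interpolation=cv2.INTER_CUBIC))
print(current_clock(),current_ee_pos(),current_orientation())
E
```

```text
side {'K': [[350.0497, 0.0, 254.0296], [0.0, 350.0497, 183.795], [0.0, 0.0, 1.0]], 'k1': -0.0905, 'eye': [542.4695, 835.1182, 627.701], 'orientation': [-2.1562, 0.0128, -3.0703]}
top {'K': [[385.568, 0.0, 256.4612], [0.0, 385.568, 192.5715], [0.0, 0.0, 1.0]], 'k1': 0.0181, 'eye': [496.0194, 2.8077, 1293.2407], 'orientation': [-3.0307, -0.0266, -1.5509]}
wrist {'K': [[300.0128, 0.0, 256.5089], [0.0, 300.0128, 195.9537], [0.0, 0.0, 1.0]], 'k1': -0.0696, 'eye': [294.2394, -666.8533, 372.061], 'orientation': [2.8292, 0.0026, -1.2611]}
0.15 [ 219.4727733  -690.31287858  230.39080118] [-3.13983446e+00  7.96990564e-05  3.07894112e-01]
```

View pics/t.png

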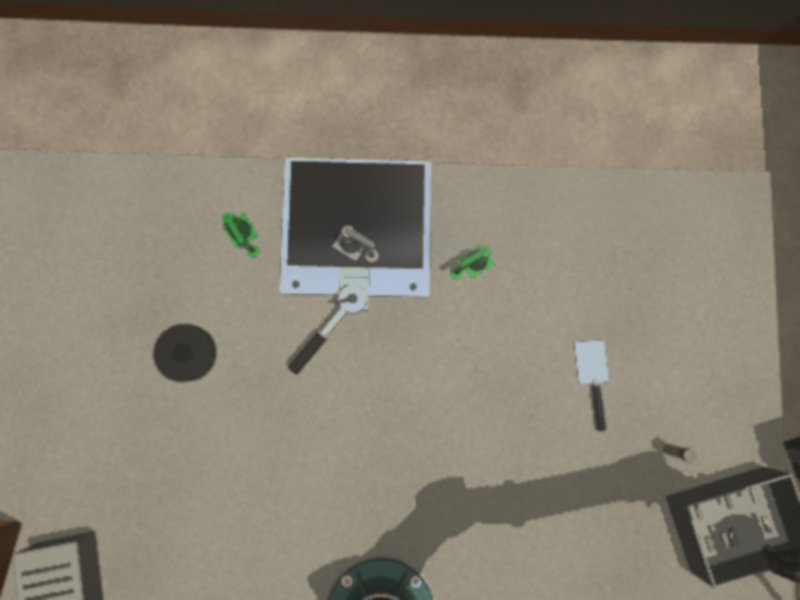

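View pics/w.png

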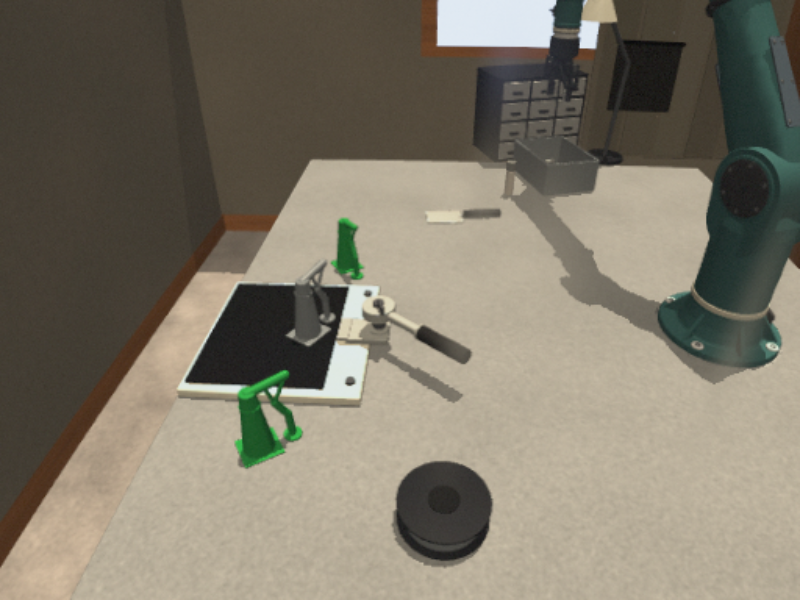

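The top view shows the head at display (352,297), with the handle running down-left to its end at (293,370). The lever blade points left to about (333,295), and the grey print sits at (350,243). The side view agrees: the print is behind the head, and the spool, scraper and green decoys are well away. Next I'll move the wrist camera in for a precise fix.

```bash
cat > h.py <<'E'
from plant import *
import cv2,numpy as np
from scipy.spatial.transform import Rotation as R
def ray(c,uv):
    K=np.array(c["K"]);p=(np.array(uv,float)-K[:2,2])/[K[0,0],K[1,1]]
    q=p.copy()
    for _ in range(20): q=p/(1+c["k1"]*(q@q))
    return np.array(c["eye"]),R.from_euler("xyz",c["orientation"]).apply([*q,1])
def onz(c,uv,z):
    e,d=ray(c,uv); return e+d*(z-e[2])/d[2]
def project(c,P):
    v=R.from_euler("xyz",c["orientation"]).inv().apply(np.array(P)-c["eye"]); q=v[:2]/v[2]
    q=q*(1+c["k1"]*(q@q)); return q*c["K"][0][0]+np.array(c["K"])[:2,2]
E
python3 - <<'E'
from h import *
c=calibration("top"); s=.64
for n,u,z in(("head",(352,297),83.5),("gripend",(293,370),73),("print",(350,243),40),("arm",(372,255),100),("lev",(335,294),93)):
    print(n,onz(c,np.array(u)*s,z).round(1))
b=onz(c,np.array((352,297))*s,83.5)
cw=calibration("wrist"); T=R.from_euler("xyz",current_orientation())
print("cam in tool",T.inv().apply(np.array(cw["eye"])-current_ee_pos()).round(1))
# tool yaw 0 -> camera on which side; look at head with TCP such that head near image centre
t=b+[-120,40,0]; t[2]=300
for yaw in(np.pi,0,-np.pi/2,np.pi/2): print(yaw,inverse_kinematics(t,[np.pi,0,yaw]))
E
```

```text
head [637.1  71.8  83.5]
gripend [488.5 185.9  73. ]
print [756.8  81.8  40. ]
arm [721.   33.2 100. ]
lev [641.2 105.4  93. ]
cam in tool [ 7.830e+01  1.000e-01 -1.418e+02]
3.141592653589793 [ 0.50273192  0.4383485  -1.07197026  1.945166    0.45158373  1.02382805
  0.79727552]
0 [ 0.02980527  0.28656946 -0.40807203  1.96213225  0.14144639  0.92014165
 -2.02015177]
-1.5707963267948966 [ 0.49953126  0.43611103 -1.06645094  1.94526346  0.44830054  1.02216284
  2.37154503]
1.5707963267948966 [ 0.20022028  0.31653868 -0.628114    1.95552124  0.22855391  0.93959515
 -0.5402833 ]
```

Run:
```python
from h import *
reach([575,100,300],[np.pi,0,np.pi]); pause(.3)
print(current_ee_pos(),current_orientation(),current_force(),current_clock())
c=calibration("wrist");im=snapshot("wrist")
import pickle;pickle.dump(c,open("cw1.pkl","wb"));cv2.imwrite("pics/w1.png",im[:,:,::-1])
cv2.imwrite("pics/w1b.png",cv2.resize(im[:,:,::-1],(800,600),interpolation=cv2.INTER_CUBIC))
```

```text
[575.05573381  99.78171656 299.96285741] [-3.14156405e+00 -5.43138570e-05  3.14120268e+00] [-0.65996747 -0.05368582  1.50437764] 3.5
```

View pics/w1b.png

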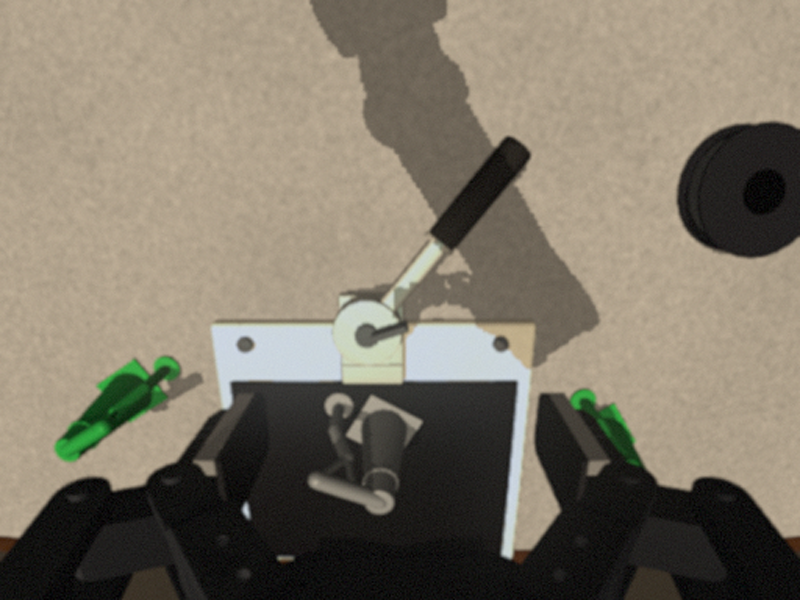

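The wrist view shows the head circle at about (367,333) display. The lever blade runs from its hub at (365,334) to its tip at (406,325), and the grip runs from (442,238) to (517,150). Now I'll fit these numerically.

Run:
```python
from h import *
import pickle
c=pickle.load(open("cw1.pkl","rb"));im=cv2.imread("pics/w1.png");s=.64
g=cv2.cvtColor(im,cv2.COLOR_BGR2GRAY)
m=(g<48).astype(np.uint8); n,l,st,ce=cv2.connectedComponentsWithStats(m)
k=l[int(195*s),int(478*s)]; print(k,st[k],ce[k])
pts=np.argwhere(l==k)[:,::-1]
W=np.array([onz(c,p,73)[:2] for p in pts]); mu=W.mean(0);u,sv,v=np.linalg.svd(W-mu,full_matrices=False);d=v[0]*np.sign(v[0][1])
pr=(W-mu)@d; print("grip mean",mu,"dir",d,"ext",pr.min(),pr.max(),"theta",np.arctan2(-d[1],-d[0]))
big=cv2.resize(g[170:260,190:290],None,fx=4,fy=4,interpolation=cv2.INTER_CUBIC)
for h in cv2.HoughCircles(big,cv2.HOUGH_GRADIENT,1,20,param1=60,param2=15,minRadius=75,maxRadius=105)[0][:4]:
    p=h[:2]/4+[190,170]; print("head",p/s,h[2]/4,onz(c,p,83.5))
print("hub",onz(c,np.array((365,334))*s,89.5),"tip",onz(c,np.array((406,325))*s,97))
ct=calibration("top"); H=np.array((352,297))*s
```

```text
2 [ 276   88   63   71 1547] [307.38914027 122.67420814]
grip mean [522.63968164 160.94529899] dir [-0.78547565  0.61889256] ext -47.457110052380706 45.47463470701868 theta -0.6673320189211279
head [368.9453125 338.4765625] 24.45 [639.78774673  73.80879726  83.5       ]
head [365.0390625 330.2734375] 21.625 [632.57536848  70.75799176  83.5       ]
head [435.7421875 351.3671875] 19.4 [651.25398793 129.04542048  83.5       ]
head [445.8984375 342.3828125] 25.275 [643.19892872 137.23145583  83.5       ]
hub [633.49328093  71.13492197  89.5       ] tip [622.94690194 104.04941306  97.        ]
```

```bash
cat >> h.py <<'E'
B=np.array([634.,71.7])
def pose(phi,r,off,z):
    "TCP with tool x = -tangent, tool axis 'off' mm ccw of the ray phi at radius r"
    e=np.array([-np.cos(phi),-np.sin(phi)]);t=np.array([np.sin(phi),-np.cos(phi)])
    return [*(B+r*e+off*t),z],[np.pi,0,np.arctan2(-t[1],-t[0])],np.array([*t,0])
E
python3 - <<'E'
from h import *
p,o,t=pose(-1.26,32,-24,200)
for ph in(-1.26,-.6,.05): print(inverse_kinematics(pose(ph,32,-14,91)[0],pose(ph,32,-14,91)[1]))
grab(20); reach(p,o); p[2]=91; print("down",movel(p,80,force_limit=6)); pause(.3)
f0=np.array(current_force()); print(f0,current_ee_pos(),current_clock())
off=-24.
while off<-12:
    off+=1; p,o,t=pose(-1.26,32,off,91); movel(p,15,force_limit=6); ft=-(np.array(current_force())-f0)@t
    if ft>1.5: break
print("contact off",off,ft,current_clock())
E
```

```text
[-0.18655309  0.6661981  -0.07136155  1.88065394  0.07841626  0.59740896
 -1.56756855]
[-0.08867627  0.65206777 -0.21098414  1.92857345  0.23250369  0.58421534
 -1.05229387]
[ 0.03667804  0.65285633 -0.35625056  1.96189913  0.38868092  0.59322851
 -0.52806788]
down False
[ 0.0672215   0.00121505 -0.16631576] [647.2031755  109.53116285  91.25648419] 8.2583
contact off -12.0 1.228496079202484 11.2583
```

Run:
```python
from h import *
f0=np.array([.067,.001,-.166]);off=-12;log=[]
phi=-1.26
while phi<0.06:
    phi+=.05; p,o,t=pose(phi,32,off,91); hit=movel(p,20,rotation=o,force_limit=8)
    F=np.array(current_force())-f0; ft=-F@t; log.append((round(phi,2),round(ft,1),round(float(np.linalg.norm(F)),1),hit))
    if ft>9.5 or hit: break
print(log,current_clock(),current_ee_pos())
c=calibration("wrist");im=snapshot("wrist");cv2.imwrite("pics/w2.png",cv2.resize(im[:,:,::-1],(800,600)))
```

```text
[(-1.21, np.float64(0.6), 1.0, False), (-1.16, np.float64(1.2), 1.8, False), (-1.11, np.float64(1.9), 2.1, False), (-1.06, np.float64(3.0), 3.1, False), (-1.01, np.float64(1.7), 1.7, False), (-0.96, np.float64(2.3), 2.7, False), (-0.91, np.float64(1.7), 2.3, False), (-0.86, np.float64(2.6), 3.0, False), (-0.81, np.float64(2.6), 2.9, False), (-0.76, np.float64(3.3), 3.7, False), (-0.71, np.float64(3.3), 3.5, False), (-0.66, np.float64(1.8), 2.2, False), (-0.61, np.float64(1.3), 1.7, False), (-0.56, np.float64(3.4), 3.8, False), (-0.51, np.float64(3.7), 4.8, False), (-0.46, np.float64(3.2), 4.2, False), (-0.41, np.float64(4.2), 4.6, False), (-0.36, np.float64(3.6), 4.5, False), (-0.31, np.float64(2.8), 3.5, False), (-0.26, np.float64(2.3), 3.4, False), (-0.21, np.float64(2.3), 3.3, False), (-0.16, np.float64(2.4), 3.6, False), (-0.11, np.float64(4.2), 4.6, False), (-0.06, np.float64(5.2), 5.8, False), (-0.01, np.float64(5.0), 5.3, False), (0.04, np.float64(4.3), 5.1, False), (0.09, np.float64(1.9), 2.7, False)] 18.0083 [600.38461762  80.17075873  90.80633936]
```

View pics/w2.png

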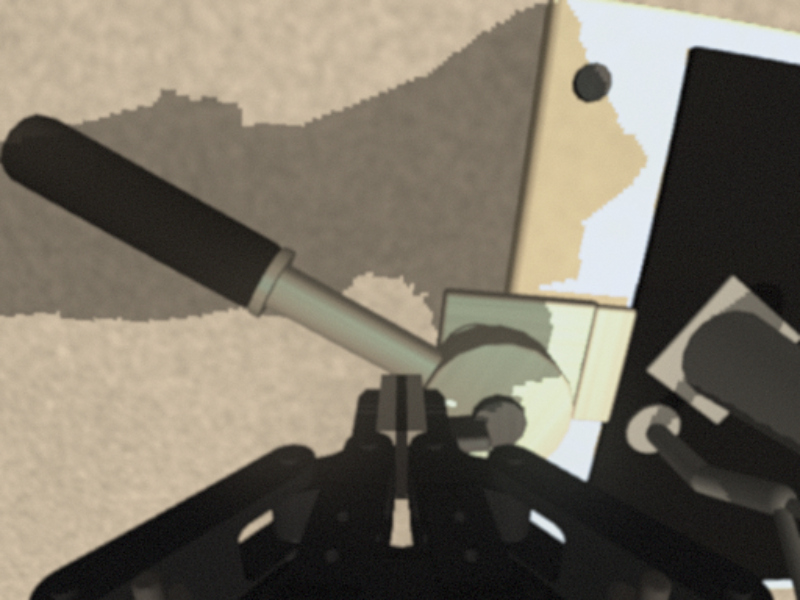

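The handle now lies from (30,140) to about (265,280) in the picture, with the hub at (498,422) and the blade beside the fingers, hidden by them. I'll measure the handle and lever angles.

Run:
```python
from h import *
c=calibration("wrist");im=cv2.imread("pics/w2.png");s=.64
a=onz(c,np.array((33,142))*s,73);b=onz(c,np.array((267,278))*s,73);d=a-b
print("handle",a,b,np.arctan2(-d[1],-d[0]), "from bolt",[np.arctan2(-(q-np.r_[B,73])[1],-(q-np.r_[B,73])[0]) for q in(a,b)])
h=onz(c,np.array((498,422))*s,89.5); print("hub",h)
e,o,t=pose(.09,32,-12,91)
# back off clear and look
p,o,t=pose(.09,32,-40,91); movel(p,80); p[2]=180; movel(p,150)
c=calibration("wrist");im=snapshot("wrist");cv2.imwrite("pics/w3.png",cv2.resize(im[:,:,::-1],(800,600)))
import pickle;pickle.dump(c,open("cw3.pkl","wb"));print(current_clock(),current_ee_pos())
```

```text
handle [468.1200968  154.23763366  73.        ] [549.59926765 113.34669346  73.        ] -0.4651325753885616 from bolt [np.float64(-0.4617054418714141), np.float64(-0.45838581328859085)]
hub [634.98011746  72.9769051   89.5       ]
19.35 [597.65265721 107.93766513 178.89623636]
```

View pics/w3.png

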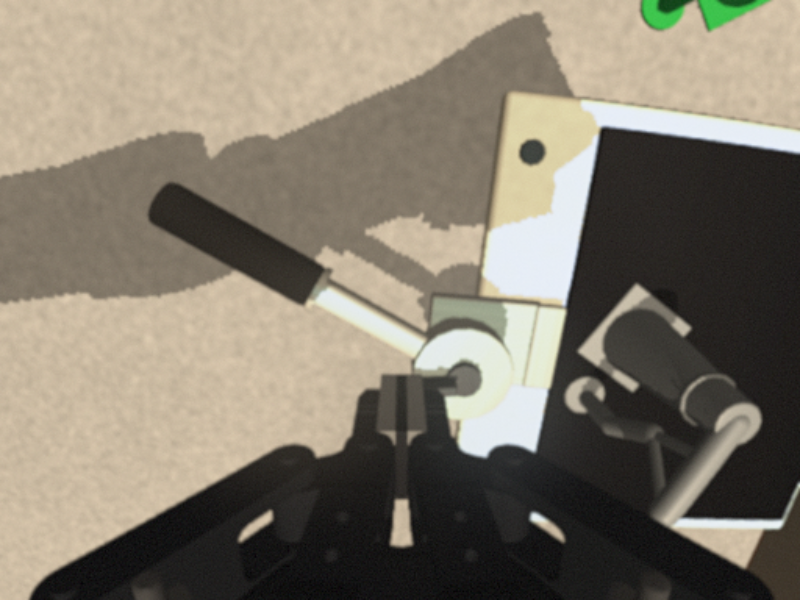

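The blade is now visible from the hub at (465,379) to the left at about (430,382), pointing roughly between the handle and −y. I'll compute the angle, viewing the lever unoccluded.

Run:
```python
from h import *
p=current_ee_pos(); movel([p[0]-30,p[1]-60,220],150); pause(.1)
print(project(calibration("wrist"),[*B,89.5])/.64)
c=calibration("wrist");im=snapshot("wrist")
import pickle;pickle.dump(c,open("cw4.pkl","wb"));cv2.imwrite("pics/w4.png",im[:,:,::-1])
u=project(c,[*B,89.5]).astype(int);x,y=u
y0,x0=max(y-60,0),max(x-80,0);print(x0,y0)
cv2.imwrite("pics/w4c.png",cv2.resize(im[y0:y0+120,x0:x0+160,::-1],(640,480),interpolation=cv2.INTER_CUBIC));print(current_clock())
```

```text
[515.58950424 265.8339884 ]
249 110
20.175
```

View pics/w4c.png

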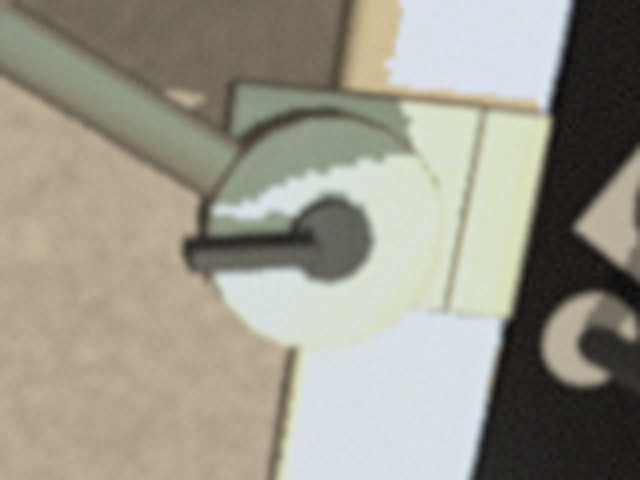

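Run:
```python
from h import *
import pickle
c=pickle.load(open("cw4.pkl","rb"));im=cv2.imread("pics/w4.png");g=cv2.cvtColor(im,cv2.COLOR_BGR2GRAY)
f=lambda u,z:onz(c,np.array(u)/4+[249,110],z)
ang=lambda d:np.arctan2(-d[1],-d[0])
crop=cv2.resize(g[110:230,249:409],(640,480),interpolation=cv2.INTER_CUBIC)
P=[]
for x in range(205,300,8):
    col=crop[225:285,x].astype(int); P.append((x,225+int(col.argmin())))
print(P)
P=np.array([f(p,101)[:2] for p in P]);k=np.polyfit(P[:,0],P[:,1],1);print("lever dir",ang((-1,-k[0])),"tip/hub",f((186,246),101),f((333,240),89.5),ang(f((188,246),101)[:2]-f((333,240),89.5)[:2]))
m=(g<48).astype(np.uint8);n,l,st,ce=cv2.connectedComponentsWithStats(m)
for i in range(1,n):
    if st[i,4]>600 and st[i,0]<250 and st[i,1]<200:
        W=np.array([onz(c,q,73)[:2] for q in np.argwhere(l==i)[:,::-1]]);mu=W.mean(0);d=np.linalg.svd(W-mu,full_matrices=False)[2][0];d*=-np.sign(d[0]);print(st[i],mu,"handle",ang(d),ang(mu-B),np.linalg.norm(mu-B))
```

```text
[(205, 243), (213, 243), (221, 242), (229, 242), (237, 241), (245, 240), (253, 239), (261, 239), (269, 239), (277, 239), (285, 239), (293, 237)]
lever dir 0.1600492897170635 tip/hub [600.32670085  69.87768119 101.        ] [636.10341026  72.03117564  89.5       ] 0.05968424554381156
[ 150   52   99   73 2422] [510.29914493 131.35675834] handle -0.4226604410045638 -0.44936029793455073 137.33473835784432
```

The estimates put the lever at about 0.5–0.6 rad relative to the ratchet, too close to call. I'll push a bit further with the force watched, so it is certainly on its stop.

Run:
```python
from h import *
p,o,t=pose(.09,32,-30,150); movel(p,150); p[2]=91; movel(p,120,force_limit=6); pause(.2)
f0=np.array(current_force()); p,o,t=pose(.09,32,-14,91); print(movel(p,40,force_limit=5))
phi=.09;log=[]
while phi<0.45:
    phi+=.045; p,o,t=pose(phi,32,-12,91); hit=movel(p,20,rotation=o,force_limit=8)
    ft=-(np.array(current_force())-f0)@t; log.append((round(phi,2),round(float(ft),1)))
    if ft>9 or hit: break
print(log,hit,current_clock())
p,o,t=pose(phi,32,-35,91); movel(p,80); p[2]=150; movel(p,150); p=current_ee_pos(); movel([p[0]-10,p[1]+30,220],150)
c=calibration("wrist");im=snapshot("wrist");cv2.imwrite("pics/w5.png",im[:,:,::-1])
import pickle;pickle.dump(c,open("cw5.pkl","wb"));cv2.imwrite("pics/w5b.png",cv2.resize(im[:,:,::-1],(800,600),interpolation=cv2.INTER_CUBIC))
print(current_clock(),current_ee_pos(),current_orientation())
```

```text
False
[(0.14, 0.8), (0.18, 3.3), (0.22, 3.4), (0.27, 4.6), (0.31, 7.3), (0.36, 8.4), (0.4, 10.3)] False 24.1583
25.8417 [580.09646286 119.15457453 218.67298539] [-3.13896065e+00  2.99035822e-04  1.97498188e+00]
```

View pics/w5b.png

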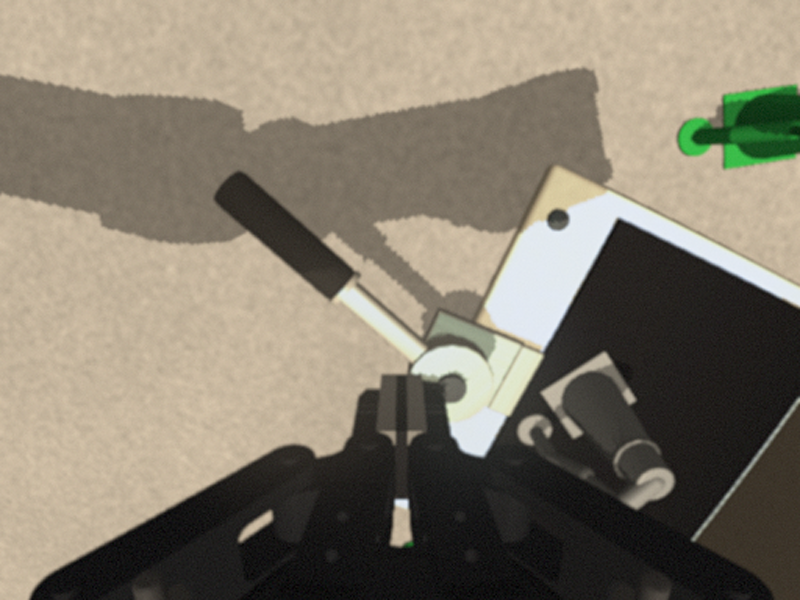

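The handle now runs from (235,190) to (340,285), and the lever is hidden behind the fingers. The force rose steadily to 10 N with the lever on its stop. Now I'll measure the handle angle, check reach and swing.

Run:
```python
from h import *
import pickle
c=pickle.load(open("cw5.pkl","rb"));im=cv2.imread("pics/w5.png");g=cv2.cvtColor(im,cv2.COLOR_BGR2GRAY)
l=cv2.connectedComponents((g<48).astype(np.uint8))[1]
W=np.array([onz(c,q,73)[:2] for q in np.argwhere(l==l[int(235*.64),int(285*.64)])[:,::-1]]);mu=W.mean(0)
th=np.arctan2(-(mu-B)[1],-(mu-B)[0]);print("handle",th,np.linalg.norm(mu-B),len(W))
for ph in(th,.4,.9,1.35): print(ph,inverse_kinematics(*pose(ph,145,-24,62)[:2]))
assert -.7<th<.2 and len(W)<4000
p,o,t=pose(th,145,-50,150); reach(p,o); p[2]=62; print(movel(p,120,force_limit=8)); pause(.2)
f0=np.array(current_force()); off=-50
p,o,t=pose(th,145,-29,62); print(movel(p,60,force_limit=4))
ft=0;off=-29
while ft<2.5 and off<-15:
    off+=1.5; p,o,t=pose(th,145,off,62); movel(p,20,force_limit=5); ft=-(np.array(current_force())-f0)@t
print("off",off,ft,current_clock(),f0)
np.save("st.npy",[th,off,*f0])
```

```text
handle -0.35913804809553174 156.56359987873373 1480
-0.35913804809553174 [-0.12453576  0.63113319 -0.32771373  2.15194182  0.47631211  0.4271005
 -1.19057855]
0.4 [ 0.16836549  0.62632476 -0.45371119  2.22318716  0.67051478  0.42625369
 -0.43331512]
0.9 [ 0.38464809  0.67745716 -0.57918059  2.14705952  0.75105496  0.52677277
  0.13436987]
1.35 [ 0.52772554  0.76339074 -0.71573802  2.01749714  0.81657211  0.67190316
  0.62223834]
False
False
off -20.0 2.889124966363175 29.7417 [ 0.66635014 -0.24961045  0.58184723]
```

Run:
```python
from h import *
import pickle
c=calibration("wrist");im=snapshot("wrist");u=project(c,[*B,95]);print(u)
pickle.dump(c,open("cw6.pkl","wb"));cv2.imwrite("pics/w6.png",im[:,:,::-1]);x,y=u.astype(int)
x0=int(np.clip(x-100,0,312));y0=int(np.clip(y-75,0,234));print(x0,y0)
cv2.imwrite("pics/w6c.png",cv2.resize(im[y0:y0+150,x0:x0+200,::-1],(800,600),interpolation=cv2.INTER_CUBIC))
```

```text
[549.69980874 320.00298072]
312 234
```

View pics/w6c.png

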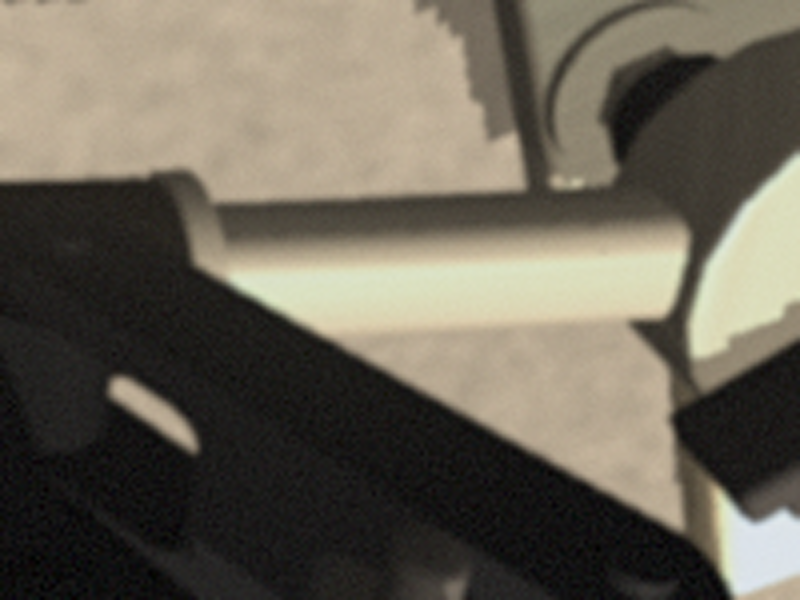

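The blade at (680,420)–(800,350) is at about 30–35° to the neck on the loosening side, so the lever is fully over. Now I'll swing the handle.

Run:
```python
from h import *
th,off,*f0=np.load("st.npy");f0=np.array(f0);phi=th;log=[];t0=current_clock()
while phi<1.45 and current_clock()-t0<24:
    phi+= .04 if phi<th+.6 else .018
    p,o,t=pose(phi,145,off,62); hit=movel(p,40,rotation=o,force_limit=11)
    F=np.array(current_force())-f0; ft=-F@t; log.append((round(float(phi),3),round(float(ft),1),int(hit)))
    if ft>12.5 or hit: break
print(log[::4],log[-5:],current_clock(),F)
np.save("st2.npy",[phi,off,*f0])
```

```text
[(-0.319, 4.9, 0), (-0.159, 5.9, 0), (0.001, 6.0, 0), (0.161, 5.8, 0), (0.277, 6.7, 0), (0.349, 6.1, 0), (0.421, 7.7, 0), (0.493, 6.1, 0), (0.565, 6.0, 0), (0.637, 7.0, 0), (0.709, 8.5, 0)] [(0.673, 5.5, 0), (0.691, 6.2, 0), (0.709, 8.5, 0), (0.727, 11.1, 0), (0.745, 13.2, 0)] 41.2917 [-8.45276056 10.09882632  6.13334332]
```

Run:
```python
from h import *
phi,off,*f0=np.load("st2.npy");f0=np.array(f0);log=[]
ft=13
for i in range(12):
    phi+=.008; p,o,t=pose(phi,145,off,62); movel(p,15,rotation=o,force_limit=5); pause(.1)
    F=np.array(current_force())-f0; ft=-F@t; log.append(round(float(ft),1))
    if ft>16.3: break
for i in range(4):
    pause(.2); log.append(round(float(-(np.array(current_force())-f0)@t),1))
print(phi,log,F,current_clock())
c=calibration("wrist");im=snapshot("wrist");cv2.imwrite("pics/w7.png",cv2.resize(im[:,:,::-1],(800,600)))
```

```text
0.7768619519044687 [13.1, 14.4, 16.3, 16.8, 15.7, 16.1, 16.6, 16.4] [-10.79534019  12.93952637   7.19015596] 43.4917
```

View pics/w7.png

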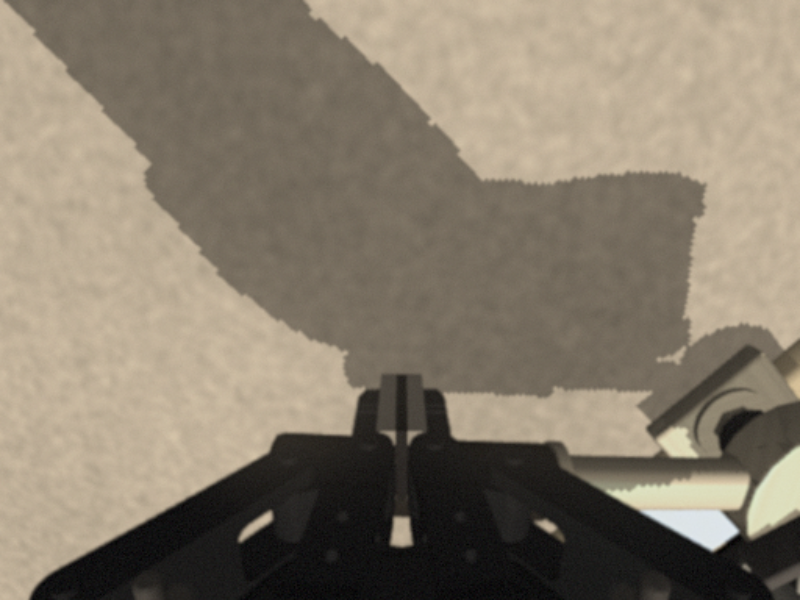

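It held against the stop at about 16.5 N for 0.9 s. The neck at (560–750, 480) lies along the push line, with the lever still on the loosening side at (770,560). Next is to back off, lift clear and hand in.

Run:
```python
from h import *
phi,off=0.7769,-20
p,o,t=pose(phi,145,off-60,62); movel(p,60); p[2]=260; movel(p,150)
q=current_ee_pos(); movel([q[0]-60,q[1],270],150); pause(.3); print(current_force(),current_clock())
print(finish_job(),current_clock())
```

```text
[-0.45739687 -0.03766936 -0.6839542 ] 47.0167
the job is handed in; nothing more can be done
the job is handed in; nothing more can be done
```

I handed the job in at about 47 s. The lever is set to loosen, judged from the camera view. The bolt is backed out to its stop and was held there at about 16.5 N for roughly 0.9 s. The arm finished clear, but the hand-in gave no pass or fail verdict.

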